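# Seat the proud blood tube and start the clotting timer

### The arm

A 6-joint arm with a two-finger parallel gripper is mounted at the origin on the work surface. World frame = base frame: x ahead of the robot, y to its left, z up, the work surface at z = 0. Lengths are in m, angles in degrees, forces in N, time in s.
With the tool pointing down it reaches from about 0.25 to 0.725 m from the base axis. Payload 9.7 kg.
Tool frame: the origin (TCP) lies at the very end of the fingers, on their centre line; the grasp point (between the pads) lies 19 mm behind it (bot.grip_depth is the distance from the TCP to the grasp point, in m); z points along the fingers, y is the direction in which the jaws open and shut (so a half turn about z gives the same grasp; the last joint's range is limited). The gripper opens to 85 mm and grips with 20 to 120 N. Pads are 22 mm wide; open, the fingers measure 114 mm over their backs; the gripper's body (76 mm by 85 mm) begins 54 mm behind the grasp point. The pads swing forward as they close: fully open they stand 13 mm farther back than shut.
Start: joints at [-64.802, 4.979, 10.078, 95.1, 0, 90], TCP at [0.234, -0.498, 0.194] pointing down, gripper open.
Joint ranges: [-179.16, 179.16], [-48.56, 103.87], [-65.8, 70.77], [-126.05, 130.52], [-82.76, 87.17], [-180, 180]. Speed limits (degrees/s): [127.2, 127.2, 147.25, 180, 180, 180].

### API

Orientations are given as [roll, pitch, yaw] about the fixed x, y, z axes, in that order (R = Rz(yaw) Ry(pitch) Rx(roll)).
In Python, from workcell import telemetry, optics, order, bot gives the robot as it stands. The module is installed in compiled form; this text tells all that it offers.
- The arm moves only by the shell command python3 -m inch 'ROWS' [FORCE]. ROWS is JSON, a list of rows, each a list of 7 numbers: the shift along the tool's x, y, z in m, then the turn, a rotation vector about the tool's x, y, z in rad, then the closure, from 0 (fully open) to 1 (shut). In form: [[tx, ty, tz, rx, ry, rz, grip], ...]. A call has 1 to 12 rows; each row is the pose to reach, as a shift and turn from the pose commanded when the call began, along the tool's axes at that moment; what a row does not reach only later rows make up. A row lasts 1/12 s, in which the tool goes at most 41.7 mm and 7.16 degrees, less where a joint would pass 70% of its speed; a pose out of reach is approached as far as the arm can. A call with a gripper value outside its range is refused whole. The fingers move at their own pace and stop on an object; FORCE is the grip in N (left out, the last holds). Time passes only in rows, so rows that repeat a pose let the fingers close. It gives the time, the measured TCP pose, the force and the opening at its end, in the units of the state.
- telemetry.get_obs(): the state, without advancing time (a new reading comes with each control period).
- optics.camera(name): name is "side" or "top" or "wrist"; returns (picture, depth): 420x560x3 uint8, red, green, blue; 420x560 float32, m along the optical axis (not along the pixel's ray), 0 where there is no reading.
- optics.camera_info(name): a dict with "camera_matrix" (3x3 intrinsics, pixels), "k1" (the pictures are not rectified: a ray, as slopes to the right and down, at radius r is drawn at 1 + k1 r^2 times it, then the intrinsics apply), "xyz" and "attitude" of the camera in the world; the wrist camera has in their place "mount" (4x4, takes a point from camera to tool coordinates, whose origin is the TCP and whose axes are the flange's). Camera axes: x right, y down, z forward; pixel columns grow to the right and rows downward; lengths in m; the calibration is good to about 2 mm. A picture is of the moment at which its call begins: read the wrist's pose just before it. camera_info takes no time and is no camera call.
- order.job_done(): hands the job in, once; it reports no verdict.
The state is a dict: "time": time; "q": joint angles; "qd": joint speeds; "joint_efforts": joint torques, N m; "ee_pos": TCP position; "tcp_rot": TCP orientation; "wrist_force": force on the tool from outside, world axes, zero at the start; "torque": the same for the moment, N m; "opening": finger opening in m.
Only numpy, scipy, OpenCV 4.12 (cv2) and the standard library are available. Lean on these libraries where they do the work, as an engineer would, in place of code of your own. Each camera call takes 0.05 s, during which the arm holds its last target. There are 200 camera calls.

### The job

One of the seven capped blood tubes in the green rack has not been pushed home: its cap stands higher than the others. With the fingertips shut, gently press that tube straight down until its cap is level with the rest, then start the clotting timer beside the rack by pressing its one large round key fully down and letting it come back up. Leave the other six tubes, the timer's two small keys and everything else on the table alone, and do not pinch, pull up or lift anything.

Things in the scene. Friction and masses are not known exactly. Their poses are not given: they have to be found in the camera images.
- rack: green wire tube rack, fixed to the table, 91 x 201 x 68 mm high; origin at the centre of its underside, y along its long side. 4 x 9 square cells at 22 mm pitch. Seven tubes stand in cells at (x, y) in the rack's frame, mm: (-33,-66) (-33,-22) (-33,22) (-33,66) (33,-44) (33,0) (33,44); which of them holds the proud tube differs each time
- tube (a joint): height (m) by which the proud tube stands above home: 0 fully home, 0.014 to 0.022 at the start. It slides straight down with about 2.5 N of friction, stays where it is left, and stops solidly at 0; more than 0.028 counts as pulled up
- tube_cap (a point): centre of the top of the proud tube's cap. Cap purple, 17 mm across, 25 mm tall, flat topped, on a glass tube 13 mm across; tube and cap are 100 mm long. Fully home, the cap's top is 108 mm above the table, level with the other six
- tube_1: another tube of the same kind, already home (cap top 108 mm above the table); origin at its foot, 100 mm below the top of its cap; must be left alone
- tube_2: another tube of the same kind, already home (cap top 108 mm above the table); origin at its foot, 100 mm below the top of its cap; must be left alone
- tube_3: another tube of the same kind, already home (cap top 108 mm above the table); origin at its foot, 100 mm below the top of its cap; must be left alone
- tube_4: another tube of the same kind, already home (cap top 108 mm above the table); origin at its foot, 100 mm below the top of its cap; must be left alone
- tube_5: another tube of the same kind, already home (cap top 108 mm above the table); origin at its foot, 100 mm below the top of its cap; must be left alone
- tube_6: another tube of the same kind, already home (cap top 108 mm above the table); origin at its foot, 100 mm below the top of its cap; must be left alone
- timer: white bench timer, fixed to the table, 100 x 130 x 30 mm high, display on the top's far half, three round grey keys in a row along y on the near half; stands to the left or right of the rack. Origin at the centre of its underside, x away from the robot at yaw 0. In its frame the keys are at x = -26 mm, y = 34 (large), -10 and -40 mm (small)
- start_key (a joint): travel (m) of the timer's large key: 0 up, 0.005 fully down; sprung, fully down takes 4 N, comes back up by itself
- start_key_top (a point): centre of the top of the large key, a round button 32 mm across, about 51 mm above the table
- small_key_1 (a joint): travel (m) of the first small key: 0 up, 0.005 fully down; must be left alone
- small_key_1_top (a point): centre of the top of the first small key, 12 mm across
- small_key_2 (a joint): travel (m) of the second small key: 0 up, 0.005 fully down; must be left alone
- small_key_2_top (a point): centre of the top of the second small key, 12 mm across
- dish: loose steel bowl, 116 mm across, 35 mm high, on the side of the rack where the timer is not; origin under its centre; leave alone
- tape: loose roll of white tape lying flat, 64 mm across, 24 mm high, behind the rack; leave alone
- marker: loose white pen with a black cap, about 115 x 14 x 13 mm, behind the rack, to its left; leave alone
- jar: loose glass jar, 72 mm across, 90 mm high, far left; leave alone
- holder: loose clear plastic cup-shaped needle holder, 28 mm across, 48 mm high, behind the rack; leave alone
- sanitiser: loose mint pump bottle, 76 mm across, 192 mm high, far right; leave alone
Things that resemble listed ones, but are neither listed nor needed, are in the scene too. What is shaped like the timer but blue or red is not meant.

How it is judged (in metres and radians):
On the way, in this order (a step that is already met when the one before it is completed fails the run):
1. the proud tube is pressed home (within 3 mm) while the large key is up (value of joint tube below 0.003 m and value of joint start_key below 0.002 m), for 0.2 s.
2. the timer's large key is pressed down (at least 4 of its 5 mm) (value of joint start_key above 0.004 m and value of joint tube below 0.003 m), for 0.1 s.
At the end, for the whole second after the job is handed in: the proud tube is home within 3 mm, all three timer keys are up again (within 1.5 mm), the other six tubes are within 4 mm and the loose things within 20 mm of where they began (value of joint tube below 0.003 m and value of joint each of start_key, small_key_1, small_key_2 below 0.0015 m and distance of each of dish, tape, marker, jar, holder, sanitiser from where it was at the start of the episode below 0.02 m and distance of each of tube_1, tube_2, tube_3, tube_4, tube_5, tube_6 from where it was at the start of the episode below 0.004 m); the robot touches nothing.
It fails at once if the large key is pressed before the tube is home (value of joint tube above 0.003 m and value of joint start_key above 0.002 m).
It fails at once if the proud tube is pulled up (value of joint tube above 0.028 m).
It fails at once if another tube is pressed (over 3 N) or moved more than 4 mm, or a small key is pressed (over 2 mm) (contact force between any of the fingers, the arm and tube_1 above 3 N or contact force between any of the fingers, the arm and tube_2 above 3 N or contact force between any of the fingers, the arm and tube_3 above 3 N or contact force between any of the fingers, the arm and tube_4 above 3 N or contact force between any of the fingers, the arm and tube_5 above 3 N or contact force between any of the fingers, the arm and tube_6 above 3 N or not (distance of tube_1 from where it was at the start of the episode below 0.004 m) or not (distance of tube_2 from where it was at the start of the episode below 0.004 m) or not (distance of tube_3 from where it was at the start of the episode below 0.004 m) or not (distance of tube_4 from where it was at the start of the episode below 0.004 m) or not (distance of tube_5 from where it was at the start of the episode below 0.004 m) or not (distance of tube_6 from where it was at the start of the episode below 0.004 m) or value of joint any of small_key_1, small_key_2 above 0.002 m).
It fails at once if the tube or the key is pressed roughly (over 40 N) (contact force between any of the fingers, the arm and tube above 40 N or contact force between any of the fingers, the arm and timer above 40 N).
It fails at once if a loose thing on the table is moved more than 20 mm (not (distance of dish from where it was at the start of the episode below 0.02 m) or not (distance of tape from where it was at the start of the episode below 0.02 m) or not (distance of marker from where it was at the start of the episode below 0.02 m) or not (distance of jar from where it was at the start of the episode below 0.02 m) or not (distance of holder from where it was at the start of the episode below 0.02 m) or not (distance of sanitiser from where it was at the start of the episode below 0.02 m)).
It also fails if it takes over 38 s, if anything falls off the work surface, if the arm or the gripper's body presses on something with over 40 N, if the wrist force passes 120 N, or if a joint passes its speed limit or range.

## Working session

There is one attempt and no reset: what is moved stays moved. The work goes in short steps, Python scripts to look and compute and a shell command to move; the robot and the scene stay as the last step left them, time stands still between calls to the robot, and variables do not carry over. Pictures are saved under pics/ and viewed, about 8 in all and at most 12, crops included, and the job is handed in when it is done.

```bash
mkdir -p pics; cat > h.py <<'E'
import numpy as np, cv2
from scipy.spatial.transform import Rotation as R
from workcell import telemetry, optics, order, bot
def pose(name,obs=None):
    i=optics.camera_info(name)
    if 'mount' in i:
        obs=obs or telemetry.get_obs(); M=np.array(i['mount'])
        Rt=R.from_euler('xyz',obs['tcp_rot'],degrees=True).as_matrix()
        return Rt@M[:3,:3], Rt@M[:3,3]+np.array(obs['ee_pos']), i
    return R.from_euler('xyz',i['attitude'],degrees=True).as_matrix(), np.array(i['xyz']), i
def rays(uv,cam):
    Rm,t,i=cam; K=np.array(i['camera_matrix'],float)
    p=cv2.undistortPoints(np.array(uv,float).reshape(-1,1,2),K,np.array([i['k1'],0,0,0.])).reshape(-1,2)
    return np.c_[p,np.ones(len(p))]@Rm.T, t
def onplane(uv,cam,z):
    d,t=rays(uv,cam); return t+d*((z-t[2])/d[:,2])[:,None]
def proj(P,cam):
    Rm,t,i=cam; return cv2.projectPoints(((np.atleast_2d(P)-t)@Rm),np.zeros(3),np.zeros(3),np.array(i['camera_matrix'],float),np.array([i['k1'],0,0,0.]))[0].reshape(-1,2)
def cloud(depth,cam):
    h,w=depth.shape; u,v=np.meshgrid(np.arange(w),np.arange(h))
    d,t=rays(np.c_[u.ravel(),v.ravel()],cam); return (t+d*depth.ravel()[:,None]).reshape(h,w,3)
E
python3 - <<'E'
from h import *
print(telemetry.get_obs())
for n in('top','side'):
    im,d=optics.camera(n); cv2.imwrite(f'pics/{n}0.png',im[:,:,::-1]); np.savez(f'{n}0.npz',im=im,d=d)
    i=optics.camera_info(n); print(i)
    cam=pose(n); P=cloud(d,cam)
    hsv=cv2.cvtColor(im,cv2.COLOR_RGB2HSV)
    m=cv2.inRange(hsv,(120,50,30),(165,255,255))
    k,l,s,c=cv2.connectedComponentsWithStats(m)
    for j in range(1,k):
        if s[j,4]>25:
            q=P[(l==j)&(d>0)]; print(n,c[j].round(1),s[j],np.percentile(q[:,2],[50,90,98]).round(4) if len(q) else None,onplane([c[j]],cam,.108).round(4))
E
```

```text
{'time': 0.0, 'q': array([-6.48029420e+01,  5.01075077e+00,  1.00358227e+01,  9.51002546e+01,
        2.12637549e-03,  8.99996077e+01]), 'qd': array([-0.01114225, -0.027247  , -0.05559024, -0.13338472, -0.06503974,
       -0.01375158]), 'joint_efforts': array([-2.21749819e-03, -5.20389247e+01,  4.64800858e+01,  1.61794620e-02,
       -6.77788125e-05, -1.00398734e-05]), 'ee_pos': array([ 0.2340464 , -0.49741211,  0.19309872]), 'tcp_rot': array([-1.79924817e+02, -2.12688841e-03,  2.51974475e+01]), 'wrist_force': array([ 0.57954068, -0.81567977, -0.88447204]), 'torque': array([-0.05180702,  0.02562835, -0.06810376]), 'opening': 0.08531122800570667}
{'camera_matrix': array([[485.29605509,   0.        , 281.00133427],
       [  0.        , 485.29605509, 203.93592608],
       [  0.        ,   0.        ,   1.        ]]), 'k1': -0.09915687117652479, 'xyz': array([ 0.3047519 , -0.01911321,  1.52042518]), 'attitude': array([-1.69889497e+02, -9.50046792e-02, -8.89749842e+01])}
top [267.8 184.1] [265 181   6   7  27] [0.1069 0.1123 0.1131] [[0.6159 0.0234 0.108 ]]
top [282.  187.1] [280 184   5
[... 853 characters left out ...]
 192   6  10  38] [0.1059 0.1082 0.1092] [[ 0.5995 -0.0545  0.108 ]]
side [172.6 198.1] [170 195   6   8  29] [0.1033 0.1052 0.1065] [[0.8208 0.0311 0.108 ]]
side [290.8 199.4] [289 196   5   9  37] [0.1049 0.1088 0.1103] [[ 0.5316 -0.0628  0.108 ]]
side [282.7 205.4] [280 201   6  10  42] [0.1204 0.1235 0.1253] [[ 0.5443 -0.0352  0.108 ]]
side [256.2 206.3] [254 202   5  10  38] [0.1052 0.1083 0.1089] [[ 0.6062 -0.0104  0.108 ]]
side [246.6 216.7] [244 213   6  10  42] [0.1055 0.108  0.1094] [[0.615  0.0315 0.108 ]]
side [274.1 220.6] [271 216   7  11  52] [0.1054 0.1084 0.1095] [[0.5472 0.022  0.108 ]]
side [265.1 232. ] [262 228   7  10  50] [0.1064 0.1084 0.1094] [[0.5549 0.0643 0.108 ]]
```

```bash
python3 - <<'E'
import cv2
a=cv2.imread('pics/top0.png')[110:330,150:430]; b=cv2.imread('pics/side0.png')[140:360,120:400]
cv2.imwrite('pics/a.png',cv2.resize(a,(784,600)))
E
```

```text
(no output)
```

View pics/side0.png

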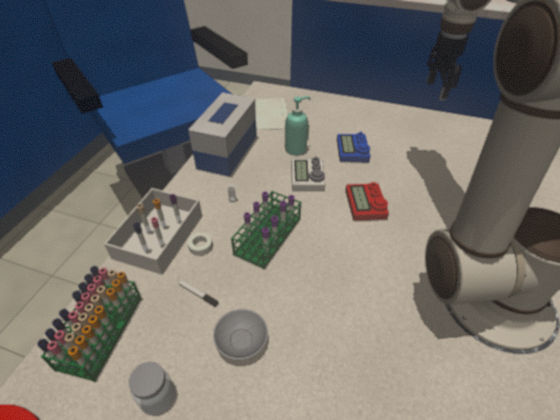

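View pics/a.png

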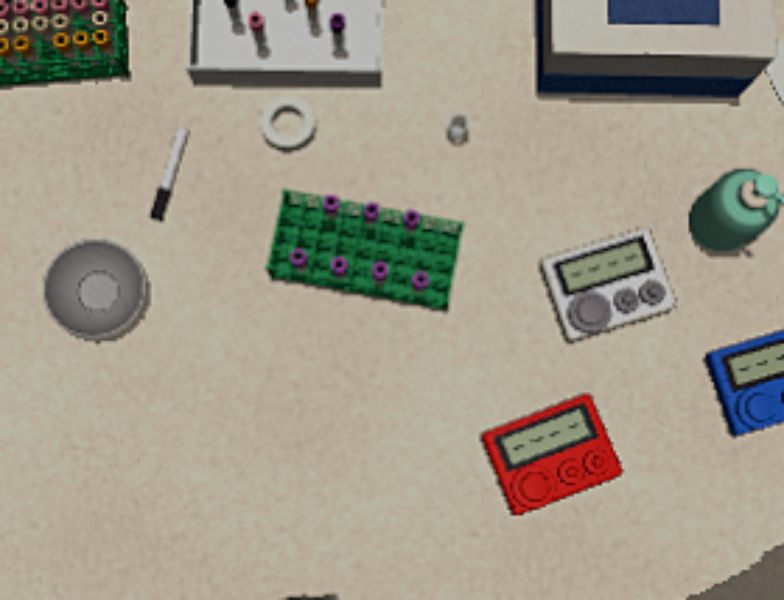

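The side view shows the green rack (about 267,228), white timer (308,172) with the blue and red look-alikes, and the dish, tape and marker clear of the path. In the top crop, the purple caps are three in the far row and four in the near row. Only the near-row third cap, full-image px (285,209), measures about 126 mm in both views; the rest are about 108–112. The large white-timer key is at about full-image (361,224).

```bash
python3 - <<'E'
from h import *
T=pose('top');S=pose('side')
def tri(a,b):
    (d1,t1),(d2,t2)=rays([a],T),rays([b],S); d1,d2=d1[0],d2[0]
    s=np.linalg.lstsq(np.c_[d1,-d2],t2-t1,rcond=None)[0]; p,q=t1+s[0]*d1,t2+s[1]*d2
    return ((p+q)/2).round(4),np.linalg.norm(p-q).round(4)
print('tube top-plane',onplane([[285.2,208.6]],T,.125)[0].round(4),'side',onplane([[282.7,203]],S,.125)[0].round(4),tri((285.2,208.6),(282.7,203)))
D=np.load('top0.npz');im,d=D['im'],D['d']
x0,y0=335,190
g=cv2.cvtColor(im,cv2.COLOR_RGB2GRAY); sub=im[y0:235,x0:395].astype(int)
P=cloud(d,T)[y0:235,x0:395]
m=((g[y0:235,x0:395]<150)&(np.ptp(sub,axis=2)<15)&(P[:,:,2]>.02)).astype(np.uint8)
k,l,s,c=cv2.connectedComponentsWithStats(m)
for j in range(1,k):
    if s[j,4]>8: print((c[j]+[x0,y0]).round(1),s[j],np.median(P[l==j][:,2]).round(4),onplane([c[j]+[x0,y0]],T,.051).round(4))
Pa=cloud(d,T); hi=Pa[(Pa[:,:,2]>.13)&(Pa[:,:,0]<.8)]; print('sanitiser',hi[hi[:,1]<-.25].mean(0) if len(hi) else 0, hi.min(0),hi.max(0))
o=telemetry.get_obs(); Rt=R.from_euler('xyz',o['tcp_rot'],degrees=True).as_matrix()
print('shift',Rt.T@(np.array([.543,-.030,.25])-o['ee_pos']), Rt.round(3))
E
```

```text
tube top-plane [ 0.54   -0.0295  0.125 ] side [ 0.5415 -0.0264  0.125 ] (array([ 0.5415, -0.0293,  0.122 ]), np.float64(0.0019))
[362.2 215.8] [ 12   6  37  37 385] 0.0366 [[ 0.5344 -0.267   0.051 ]]
[346.5 217.5] [10 23  4 10 11] 0.0222 [[ 0.528  -0.2183  0.051 ]]
[377.9 218.2] [ 34  22  19  13 142] 0.042 [[ 0.5275 -0.3152  0.051 ]]
sanitiser [ 0.23182505 -0.38543835  0.62257238] [ 0.06990064 -0.55718777  0.13001383] [0.79995904 0.80217429 1.52042518]
shift [ 0.47855179 -0.29148572 -0.05652166] [[ 0.905  0.426 -0.001]
 [ 0.426 -0.905  0.001]
 [-0.    -0.001 -1.   ]]
```

```bash
python3 -m inch '[[0.01,-0.005,-0.03,0,0,0,1],[0.03,-0.02,-0.057,0,0,0,1],[0.06,-0.037,-0.057,0,0,0,1],[0.09,-0.055,-0.057,0,0,0,1],[0.125,-0.077,-0.057,0,0,0,1],[0.16,-0.098,-0.057,0,0,0,1],[0.195,-0.119,-0.057,0,0,0,1],[0.23,-0.14,-0.057,0,0,0,1],[0.265,-0.161,-0.057,0,0,0,1],[0.295,-0.18,-0.057,0,0,0,1],[0.32,-0.195,-0.057,0,0,0,1],[0.34,-0.207,-0.057,0,0,0,1]]'
python3 -m inch '[[0.03,-0.018,0,0,0,0,1],[0.06,-0.037,0,0,0,0,1],[0.09,-0.055,0,0,0,0,1],[0.12,-0.073,0,0,0,0,1],[0.139,-0.085,0,0,0,0,1],[0.139,-0.085,0,0,0,0,1],[0.139,-0.085,0,0,0,0,1]]'
cat > look.py <<'E'
from h import *
import sys
o=telemetry.get_obs(); im,d=optics.camera('wrist'); cam=pose('wrist',o)
cv2.imwrite(sys.argv[1],im[:,:,::-1]); np.savez('w.npz',im=im,d=d)
print(o['time'],o['ee_pos'].round(4),o['tcp_rot'].round(2),o['wrist_force'].round(2),o['opening'])
P=cloud(d,cam); hsv=cv2.cvtColor(im,cv2.COLOR_RGB2HSV)
m=cv2.inRange(hsv,(120,50,30),(165,255,255))
k,l,s,c=cv2.connectedComponentsWithStats(m)
for j in range(1,k):
    if s[j,4]>150:
        q=P[(l==j)&(d>0)]; zt=np.percentile(q[:,2],95); t=q[q[:,2]>zt-.004]
        print(c[j].round(1),s[j],'ztop',zt.round(4),'top centre',((t.min(0)+t.max(0))/2).round(4),np.ptp(t,axis=0).round(4))
print('tcp px',proj(o['ee_pos'],cam),'proj tube',proj([.541,-.029,.125],cam))
E
python3 look.py pics/w1.png
```

```text
time: 1.1
ee_pos: [0.4545, -0.1634, 0.2505]
tcp_rot: [-180.0, 0.0, 25.3]
wrist_force: [-0.4, -1.3, -0.1]
opening: -0.0002
time: 1.68
ee_pos: [0.5434, -0.0285, 0.2499]
tcp_rot: [-180.0, 0.1, 25.3]
wrist_force: [-0.1, -0.5, 0.7]
opening: 0.0004
1.6833 [ 0.5434 -0.0285  0.2499] [-1.7996e+02  9.0000e-02  2.5320e+01] [-0.08 -0.5   0.65] 0.00039362695784595083
[262.1  79.9] [253  70  19  21 247] ztop 0.1094 top centre [0.6198 0.022  0.1082] [0.0158 0.0161 0.005 ]
[302.4 110. ] [293 101  20  20 239] ztop 0.1094 top centre [ 0.612  -0.0211  0.1079] [0.016  0.0161 0.0045]
[201.9 127.4] [190 118  24  21 306] ztop 0.1092 top centre [0.5587 0.0555 0.1078] [0.0165 0.0167 0.0047]
[340.2 138.4] [330 129  22  21 285] ztop 0.1092 top centre [ 0.6043 -0.0647  0.1077] [0.016  0.0167 0.0046]
[241.6 155. ] [232 145  20  22 263] ztop 0.1093 top centre [0.551  0.0121 0.1079] [0.0163 0.0162 0.0047]
[279.7 184.9] [271 174  19  24 293] ztop 0.124 top centre [ 0.5432 -0.0312  0.1225] [0.0162 0.0162 0.0042]
[315.7 206.2] [307 196  19  23 281] ztop 0.1091 top centre [ 0.5354 -0.0745  0.1076] [0.0166 0.0165 0.0046]
tcp px [[276.86668041 245.35009835]] proj tube [[276.53782701 190.2179723 ]]
```

View pics/w1.png

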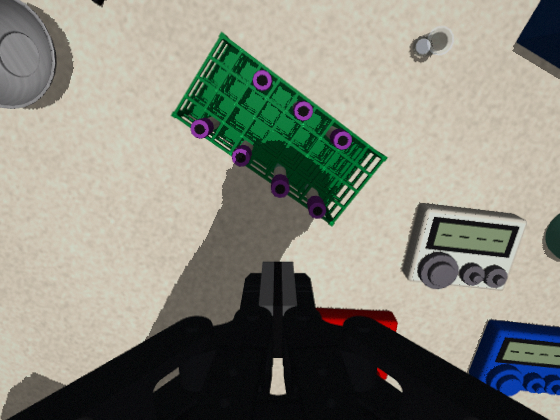

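The wrist view shows the proud cap at (280,185), just ahead of the shut fingertips. It measures (0.543, -0.031, 0.124), exactly midway between its row neighbours. The white timer's large key is at (439,270). I'll press in steps.

```bash
python3 -m inch '[[-0.001,0.002,0.03,0,0,0,1],[-0.001,0.0024,0.065,0,0,0,1],[-0.001,0.0024,0.095,0,0,0,1],[-0.001,0.0024,0.112,0,0,0,1],[-0.001,0.0024,0.118,0,0,0,1],[-0.001,0.0024,0.118,0,0,0,1]]'
python3 -m inch '[[0,0,0.003,0,0,0,1],[0,0,0.006,0,0,0,1],[0,0,0.009,0,0,0,1],[0,0,0.011,0,0,0,1],[0,0,0.011,0,0,0,1]]'
python3 -m inch '[[0,0,0.002,0,0,0,1],[0,0,0.004,0,0,0,1],[0,0,0.006,0,0,0,1],[0,0,0.008,0,0,0,1],[0,0,0.009,0,0,0,1],[0,0,0.009,0,0,0,1]]'
```

```text
time: 2.23
ee_pos: [0.5422, -0.033, 0.1318]
tcp_rot: [-179.9, 0.1, 25.1]
wrist_force: [0.9, 0.9, -0.0]
opening: 0.0
time: 2.65
ee_pos: [0.5435, -0.0321, 0.1218]
tcp_rot: [180.0, -0.0, 25.2]
wrist_force: [0.5, -0.0, 0.3]
opening: 0.0001
time: 3.15
ee_pos: [0.5432, -0.0321, 0.1124]
tcp_rot: [-180.0, 0.0, 25.2]
wrist_force: [-0.4, -0.5, 0.4]
opening: -0.0002
```

```bash
for i in 1; do python3 -m inch '[[0,0,0.001,0,0,0,1],[0,0,0.002,0,0,0,1],[0,0,0.0025,0,0,0,1],[0,0,0.0025,0,0,0,1]]'; done
python3 -m inch '[[0,0,0.0005,0,0,0,1],[0,0,0.001,0,0,0,1],[0,0,0.001,0,0,0,1]]'
python3 look.py pics/w2.png
```

```text
time: 3.48
ee_pos: [0.5433, -0.0321, 0.1102]
tcp_rot: [-180.0, 0.0, 25.2]
wrist_force: [0.3, 0.2, 0.8]
opening: 0.0001
time: 3.73
ee_pos: [0.5434, -0.0321, 0.1092]
tcp_rot: [-180.0, 0.0, 25.2]
wrist_force: [-0.7, 0.1, -0.5]
opening: -0.0002
3.7333 [ 0.5434 -0.0321  0.1092] [-180.     0.    25.2] [-0.66  0.09 -0.52] -0.00021718342434067636
[243.5  67.5] [225  48  37  38 811] ztop 0.1092 top centre [0.6197 0.022  0.108 ] [0.016  0.0165 0.0053]
[314.  119.6] [297 103  36  36 744] ztop 0.1091 top centre [ 0.6119 -0.0212  0.1079] [0.0162 0.0162 0.005 ]
[143.5 149.2] [ 120  132   46   37 1035] ztop 0.109 top centre [0.5589 0.0552 0.1076] [0.0168 0.0163 0.0052]
[376.9 166.7] [358 149  41  38 933] ztop 0.109 top centre [ 0.6041 -0.0642  0.1074] [0.0163 0.0164 0.0048]
[211.9 194. ] [193 176  37  40 859] ztop 0.1089 top centre [0.551  0.012  0.1074] [0.0164 0.0166 0.0049]
[275.2 242.5] [259 225  33  39 853] ztop 0.1239 top centre [ 0.5441 -0.0312  0.1224] [0.015  0.0164 0.005 ]
[334.2 273.7] [319 254  33  43 895] ztop 0.1087 top centre [ 0.5358 -0.0743  0.1074] [0.0164 0.016  0.0051]
tcp px [[276.86636522 245.35076696]] proj tube [[269.32902964 259.42579856]]
```

View pics/w2.png

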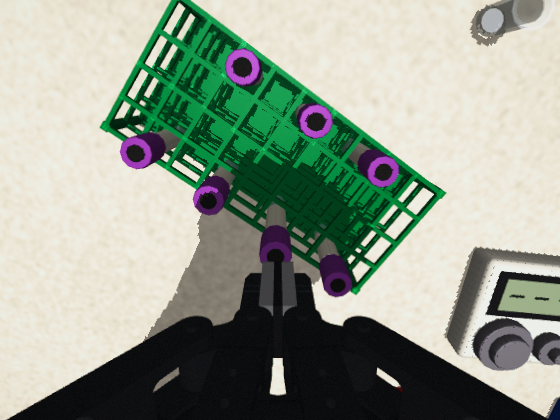

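This view shows the cap at (275,242) still at its old height, just beyond the fingertip edge at (277,262), with no contact force yet. I need the fingertips' true position from depth.

```bash
python3 - <<'E'
from h import *
D=np.load('w.npz'); o=telemetry.get_obs(); cam=pose('wrist',o); P=cloud(D['d'],cam)
Rt=R.from_euler('xyz',o['tcp_rot'],degrees=True).as_matrix()
Q=(P-o['ee_pos'])@Rt
for v in range(226,350,6): print(v,D['im'][v,277],D['d'][v,277].round(4),'tool mm',(Q[v,277]*1e3).round(1))
print(optics.camera_info('wrist')['mount'])
E
```

```text
226 [48 15 56] 0.2009 tool mm [8.5 0.1 7.7]
232 [51 18 60] 0.1919 tool mm [ 8.6  0.1 -1.8]
238 [48 16 56] 0.1852 tool mm [ 8.1  0.1 -8.9]
244 [77 28 92] 0.1821 tool mm [  6.4   0.1 -12.7]
250 [13 13 14] 0.18 tool mm [  4.4   0.1 -15.6]
256 [15 14 15] 0.1818 tool mm [  0.7   0.1 -15. ]
262 [11  9 11] 0.1528 tool mm [ 10.9   0.1 -42.1]
268 [11  9 11] 0.148 tool mm [ 10.7   0.2 -47.2]
274 [15 14 15] 0.1431 tool mm [ 10.7   0.2 -52.4]
280 [10 10 11] 0.1373 tool mm [ 11.3   0.2 -58.3]
286 [ 9 11 11] 0.1338 tool mm [ 10.9   0.2 -62.1]
292 [ 7 11 11] 0.1297 tool mm [ 10.9   0.2 -66.4]
298 [10 10 11] 0.1261 tool mm [ 10.8   0.2 -70.2]
304 [ 7  8 10] 0.1222 tool mm [ 11.    0.2 -74.3]
310 [16 16 19] 0.1223 tool mm [  8.9   0.2 -74.8]
316 [16 13 16] 0.1228 tool mm [  6.7   0.2 -75.1]
322 [18 19 20] 0.1241 tool mm [  3.9   0.2 -74.6]
328 [17 18 21] 0.1247 tool mm [  1.5   0.2 -74.8]
334 [15 15 18] 0.1264 tool mm [ -1.6   0.2 -74. ]
340 [15 16 17] 0.1255 tool mm [ -3.1   0.2 -75.4]
346 [17 18 17] 0.1268 tool mm [ -6.    0.2 -75. ]
[[-8.43967707e-04 -9.50152212e-01 -3.11785282e-01  8.00619541e-02]
 [ 9.99999517e-01 -6.44793521e-04 -7.41905803e-04  4.33100537e-04]
 [ 5.03886310e-04 -3.11785757e-01  9.50152297e-01 -1.80235554e-01]
 [ 0.00000000e+00  0.00000000e+00  0.00000000e+00  1.00000000e+00]]
```

Depth places the visible fingertip edge about 42 mm behind the nominal TCP, so the fingers haven't reached the cap. I'll check this independently with the side camera.

```bash
python3 - <<'E'
from h import *
o=telemetry.get_obs(); im,d=optics.camera('side'); S=pose('side')
Rt=R.from_euler('xyz',o['tcp_rot'],degrees=True).as_matrix()
pts=np.array([o['ee_pos']+Rt@np.array([0,0,-z]) for z in(0,.02,.042,.073)]); p=proj(pts,S); print(p.round(1))
u,v=p[1].astype(int); c=im[v-50:v+40,u-60:u+60,::-1].copy(); c=cv2.resize(c,(800,600),interpolation=cv2.INTER_CUBIC)
for q in p:
    x=(q-[u-60,v-50])*[800/120,600/90]; cv2.drawMarker(c,(int(x[0]+3),int(x[1]+3)),(0,0,255),0,12,1)
cv2.imwrite('pics/s2.png',c)
E
```

```text
[[282.6 205.9]
 [282.7 200.1]
 [282.8 193.5]
 [282.9 183.8]]
```

View pics/s2.png

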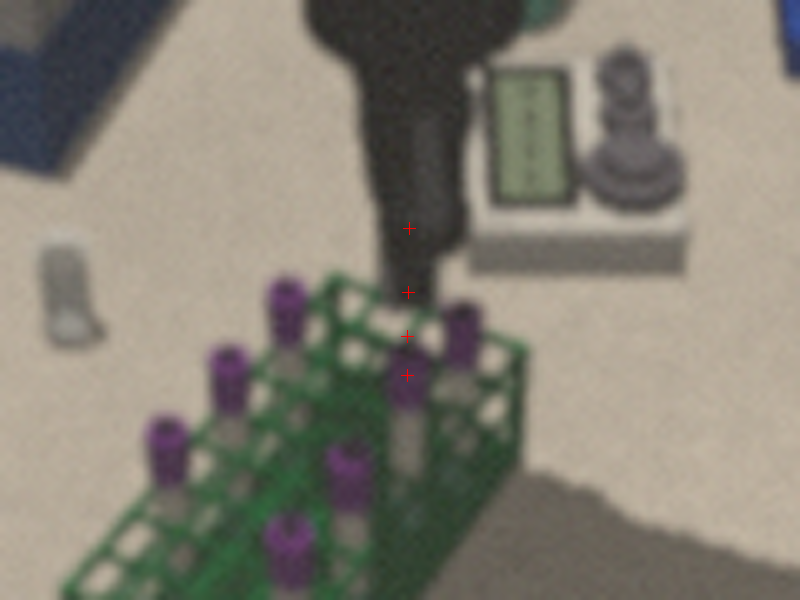

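The side view confirms it. The fingertips end around crop (408,302), above the cap top at (407,350), while the nominal TCP marker (407,375) lies inside the cap. So the real tips are about 40 mm short of the nominal TCP. I'll continue down gently, guided by force.

```bash
python3 -m inch '[[0,0,0.005,0,0,0,1],[0,0,0.010,0,0,0,1],[0,0,0.015,0,0,0,1],[0,0,0.019,0,0,0,1],[0,0,0.021,0,0,0,1],[0,0,0.021,0,0,0,1]]'
for i in 1 2 3; do python3 -m inch '[[0,0,0.001,0,0,0,1],[0,0,0.002,0,0,0,1],[0,0,0.003,0,0,0,1],[0,0,0.003,0,0,0,1]]'; done
```

```text
time: 4.33
ee_pos: [0.543, -0.0321, 0.0875]
tcp_rot: [-180.0, 0.1, 25.2]
wrist_force: [-0.2, 0.4, 0.3]
opening: -0.0004
time: 4.67
ee_pos: [0.5435, -0.0321, 0.0854]
tcp_rot: [180.0, -0.0, 25.2]
wrist_force: [-0.1, -0.7, -0.3]
opening: -0.0001
time: 5.0
ee_pos: [0.5434, -0.0321, 0.0822]
tcp_rot: [180.0, -0.0, 25.2]
wrist_force: [0.8, 1.1, 0.6]
opening: 0.0
time: 5.33
ee_pos: [0.5434, -0.0321, 0.079]
tcp_rot: [-180.0, 0.0, 25.2]
wrist_force: [0.4, 0.4, 0.4]
opening: -0.0001
```

```bash
python3 -m inch '[[0,0,0.001,0,0,0,1],[0,0,0.002,0,0,0,1],[0,0,0.003,0,0,0,1],[0,0,0.003,0,0,0,1]]'
python3 -m inch '[[0,0,0.001,0,0,0,1],[0,0,0.002,0,0,0,1],[0,0,0.002,0,0,0,1]]'
python3 look.py pics/w3.png
python3 - <<'E'
from h import *
D=np.load('w.npz'); o=telemetry.get_obs(); cam=pose('wrist',o); P=cloud(D['d'],cam)
Rt=R.from_euler('xyz',o['tcp_rot'],degrees=True).as_matrix()
Q=(P-o['ee_pos'])@Rt
for v in range(232,272,3): print(v,D['im'][v,277],'tool mm',(Q[v,277]*1e3).round(1))
E
```

```text
time: 5.67
ee_pos: [0.5433, -0.0321, 0.076]
tcp_rot: [-180.0, 0.0, 25.2]
wrist_force: [0.4, 0.1, -0.1]
opening: 0.0002
time: 5.92
ee_pos: [0.5433, -0.0321, 0.074]
tcp_rot: [-180.0, 0.0, 25.2]
wrist_force: [0.2, 0.2, 1.0]
opening: -0.0
5.9167 [ 0.5433 -0.0321  0.074 ] [-1.7999e+02  2.0000e-02  2.5190e+01] [0.18 0.17 1.03] -3.616886485098251e-05
[235.6  61.3] [ 212   37   47   48 1274] ztop 0.1092 top centre [0.6196 0.0219 0.1078] [0.0164 0.0165 0.0051]
[322.2 125.4] [ 301  105   45   44 1136] ztop 0.1091 top centre [ 0.6119 -0.0212  0.1077] [0.0162 0.0165 0.0049]
[115.8 161. ] [  85  140   59   46 1648] ztop 0.109 top centre [0.5589 0.055  0.1075] [0.0169 0.0168 0.0051]
[397.4 181.8] [ 373  160   53   48 1451] ztop 0.1089 top centre [ 0.604  -0.0642  0.1074] [0.0167 0.0169 0.0051]
[198.9 214.2] [ 175  191   46   50 1327] ztop 0.1089 top centre [0.5509 0.012  0.1076] [0.0171 0.0166 0.0053]
[273.7 253.8] [257 241  35  33 616] ztop 0.1093 top centre [ 0.546  -0.0278  0.1116] [0.0113 0.0118 0.0124]
[343.1 302.1] [ 326  282   40   44 1104] ztop 0.1087 top centre [ 0.5485 -0.0627  0.131 ] [0.0355 0.0341 0.0526]
tcp px [[276.86644306 245.35072965]] proj tube [[267.52778576 296.83138029]]
232 [109 105  95] tool mm [6.4 0.1 3.8]
235 [109 104  94] tool mm [ 6.6  0.1 -1. ]
238 [108 103  94] tool mm [ 6.9  0.1 -6. ]
241 [71 43 76] tool mm [  8.5   0.1 -13.8]
244 [52 20 64] tool mm [  8.4   0.1 -17.2]
247 [53 20 63] tool mm [  8.6   0.1 -21.4]
250 [52 18 62] tool mm [  8.9   0.1 -25.4]
253 [53 20 64] tool mm [  8.4   0.1 -27.7]
256 [54 20 63] tool mm [  7.9   0.1 -30. ]
259 [55 20 65] tool mm [  8.2   0.1 -33.6]
262 [15 12 15] tool mm [ 10.8   0.1 -41.8]
265 [12  7 12] tool mm [ 11.3   0.2 -45.7]
268 [11 13 11] tool mm [ 11.    0.2 -47.8]
271 [12  9 11] tool mm [ 10.9   0.2 -50.3]
```

```bash
python3 -m inch '[[0,0,0.001,0,0,0,1],[0,0,0.002,0,0,0,1],[0,0,0.003,0,0,0,1],[0,0,0.003,0,0,0,1]]'
for i in 1 2; do python3 -m inch '[[0,0,0.0005,0,0,0,1],[0,0,0.001,0,0,0,1],[0,0,0.001,0,0,0,1]]';done
```

```text
time: 6.3
ee_pos: [0.5433, -0.0321, 0.071]
tcp_rot: [-180.0, 0.0, 25.2]
wrist_force: [0.3, -0.3, 0.1]
opening: 0.0
time: 6.55
ee_pos: [0.5434, -0.0321, 0.0705]
tcp_rot: [180.0, -0.0, 25.2]
wrist_force: [-1.6, 0.2, 3.3]
opening: 0.0001
time: 6.8
ee_pos: [0.5436, -0.0321, 0.0705]
tcp_rot: [180.0, -0.1, 25.2]
wrist_force: [-2.9, 0.3, 11.5]
opening: 0.0
```

Solid stop at ee z = 0.0705 with 11.5 N, so the true tip offset is about 37.5 mm. I'll retract and check the cap heights and the key.

```bash
python3 -m inch '[[0,0,0,0,0,0,1],[0,0,-0.005,0,0,0,1],[0,0,-0.02,0,0,0,1],[0,0,-0.05,0,0,0,1],[0,0,-0.08,0,0,0,1],[0,0,-0.105,0,0,0,1],[0,0,-0.12,0,0,0,1],[0,0,-0.12,0,0,0,1],[0,0,-0.12,0,0,0,1]]'
python3 look.py pics/w4.png
python3 - <<'E'
from h import *
D=np.load('w.npz'); o=telemetry.get_obs(); cam=pose('wrist',o); P=cloud(D['d'],cam); im=D['im']
Z=P[:,:,2]; m=((Z>.036)&(Z<.06)&(P[:,:,0]>.4)&(P[:,:,0]<.6)&(P[:,:,1]<-.12)&(im.max(2)<170)).astype(np.uint8)
k,l,s,c=cv2.connectedComponentsWithStats(m)
for j in range(1,k):
    if s[j,4]>40:
        q=P[l==j]; zt=np.percentile(q[:,2],90); t=q[q[:,2]>zt-.002]
        print(c[j].round(1),s[j],zt.round(4),((t.min(0)+t.max(0))/2).round(4),np.ptp(t,axis=0).round(4),len(t))
E
```

```text
time: 7.55
ee_pos: [0.5439, -0.0321, 0.1896]
tcp_rot: [180.0, -0.1, 25.2]
wrist_force: [-0.3, 0.0, 0.0]
opening: -0.0001
7.55 [ 0.5439 -0.0321  0.1896] [ 1.7997e+02 -6.0000e-02  2.5200e+01] [-0.25  0.02  0.04] -8.594688969640743e-05
[253.4  75.9] [241  63  25  26 383] ztop 0.1092 top centre [0.6197 0.0219 0.108 ] [0.0159 0.0161 0.0044]
[302.8 112.5] [291 101  25  25 356] ztop 0.1093 top centre [ 0.6119 -0.0212  0.1082] [0.0161 0.0163 0.0043]
[181.1 133.8] [166 122  30  26 475] ztop 0.1092 top centre [0.5589 0.0554 0.1076] [0.0166 0.0164 0.0045]
[348.6 146.6] [336 135  28  26 427] ztop 0.1091 top centre [ 0.6042 -0.0643  0.1077] [0.0162 0.0165 0.0053]
[229.6 166.7] [217 154  25  28 408] ztop 0.109 top centre [0.551  0.0122 0.1075] [0.0166 0.0163 0.0046]
[275.5 197.9] [265 185  22  28 405] ztop 0.1091 top centre [ 0.5434 -0.0313  0.1075] [0.0163 0.0164 0.0046]
[319.  227.2] [308 214  24  29 423] ztop 0.1089 top centre [ 0.5355 -0.0742  0.1073] [0.0161 0.0168 0.0044]
tcp px [[276.86652954 245.35068927]] proj tube [[271.40057533 210.7106908 ]]
[459.5 296.5] [ 437  276   45   41 1408] 0.0502 [ 0.5115 -0.2637  0.0501] [0.0306 0.0309 0.0036] 576
[511.4 301.9] [484 289  54  26 983] 0.049 [ 0.5303 -0.3193  0.0491] [0.0205 0.0398 0.0042] 182
[535.7 404.4] [525 401  26   9  89] 0.0407 [ 0.4229 -0.4449  0.0404] [0.0127 0.0302 0.003 ] 46
[542.2 413.3] [534 409  17  11  66] 0.0487 [ 0.4199 -0.4494  0.0489] [0.002  0.0146 0.0038] 22
```

View pics/w4.png

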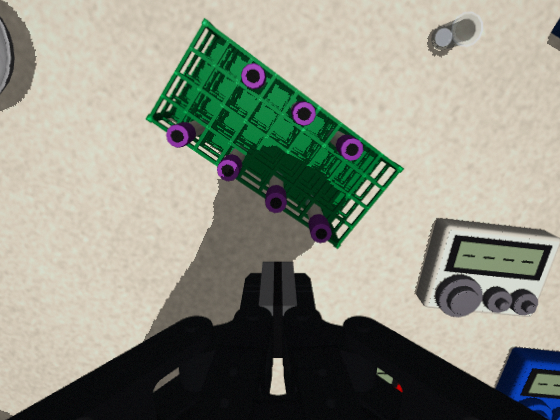

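All seven caps now read 109 mm, and the tube is at (275,198). Three timers are in sight: white at (490,270), with the blue one's corner at lower right (540,390) and the red one's edge behind the gripper at (395,385). The white one is meant. Its large key at (460,297) is 31 mm across at (0.5115, -0.2637, 0.050). I'll move above it.

```bash
python3 -m inch '[[-0.01,0.015,0,0,0,0,1],[-0.03,0.045,0,0,0,0,1],[-0.05,0.075,0,0,0,0,1],[-0.07,0.105,0,0,0,0,1],[-0.09,0.135,0,0,0,0,1],[-0.11,0.168,0,0,0,0,1],[-0.123,0.188,0,0,0,0,1],[-0.128,0.196,0,0,0,0,1],[-0.128,0.196,0.02,0,0,0,1],[-0.128,0.196,0.055,0,0,0,1],[-0.128,0.196,0.08,0,0,0,1],[-0.128,0.196,0.09,0,0,0,1]]'
python3 -m inch '[[0,0,0,0,0,0,1],[0,0,0,0,0,0,1]]'
python3 look.py pics/w5.png
```

```text
time: 8.6
ee_pos: [0.509, -0.2624, 0.094]
tcp_rot: [-179.7, 0.2, 25.2]
wrist_force: [-0.4, 0.2, -1.4]
opening: -0.0001
time: 8.77
ee_pos: [0.5109, -0.2634, 0.0995]
tcp_rot: [-180.0, 0.0, 25.2]
wrist_force: [0.0, 0.0, 1.0]
opening: -0.0001
8.7667 [ 0.5109 -0.2634  0.0995] [-1.7996e+02  2.0000e-02  2.5220e+01] [0.03 0.02 1.03] -0.00011827173115025647
tcp px [[276.86607278 245.35064135]] proj tube [[-213.89415219  -19.09873992]]
```

View pics/w5.png

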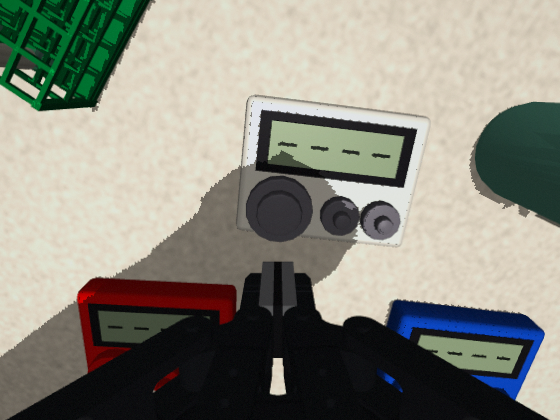

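```bash
python3 - <<'E'
from h import *
D=np.load('w.npz'); o=telemetry.get_obs(); cam=pose('wrist',o); P=cloud(D['d'],cam); im=D['im']
Z=P[:,:,2]; m=((Z>.036)&(Z<.06)&(P[:,:,0]>.4)&(P[:,:,0]<.6)&(P[:,:,1]<-.12)&(im.max(2)<170)).astype(np.uint8)
k,l,s,c=cv2.connectedComponentsWithStats(m)
for j in range(1,k):
    if s[j,4]>80:
        q=P[l==j]; zt=np.percentile(q[:,2],90); t=q[q[:,2]>zt-.002]
        print(c[j].round(1),s[j],zt.round(4),((t.min(0)+t.max(0))/2).round(4),np.ptp(t,axis=0).round(4),len(t))
E
```

```text
[278.8 208.9] [ 246  176   67   66 3424] 0.0526 [ 0.5128 -0.2644  0.0524] [0.0304 0.0305 0.0035] 1469
[514.3 193.3] [498 178  38  35 403] 0.058 [ 0.5951 -0.4062  0.058 ] [0.0098 0.022  0.0039] 77
[339.5 216.1] [ 320  197   40   39 1177] 0.0517 [ 0.5268 -0.3062  0.0517] [0.011  0.011  0.0039] 215
[380.1 220.7] [ 361  202   39   38 1153] 0.0517 [ 0.5364 -0.3347  0.052 ] [0.011  0.0118 0.0046] 196
```

The large key of the white timer is at (279,209) in front of the fingertips; its centre is (0.5128, -0.2644), within 2 mm of the tool axis. The small keys (340,216) and (380,221) are 44 mm or more away. Descending.

```bash
python3 -m inch '[[0.001,0,0.02,0,0,0,1],[0.001,0.001,0.045,0,0,0,1],[0.001,0.001,0.065,0,0,0,1],[0.001,0.001,0.075,0,0,0,1],[0.001,0.001,0.08,0,0,0,1],[0.001,0.001,0.08,0,0,0,1],[0.001,0.001,0.08,0,0,0,1]]'
python3 -m inch '[[0,0,0.001,0,0,0,1],[0,0,0.002,0,0,0,1],[0,0,0.003,0,0,0,1],[0,0,0.004,0,0,0,1],[0,0,0.005,0,0,0,1],[0,0,0.005,0,0,0,1]]'
python3 -m inch '[[0,0,0.001,0,0,0,1],[0,0,0.002,0,0,0,1],[0,0,0.002,0,0,0,1]]'
```

```text
time: 9.4
ee_pos: [0.5131, -0.2647, 0.0208]
tcp_rot: [179.9, -0.1, 25.2]
wrist_force: [-0.2, -0.6, 0.2]
opening: 0.0001
time: 9.9
ee_pos: [0.5122, -0.2644, 0.0141]
tcp_rot: [-180.0, 0.0, 25.2]
wrist_force: [-0.6, -0.7, -0.1]
opening: -0.0
time: 10.15
ee_pos: [0.5123, -0.2644, 0.0122]
tcp_rot: [180.0, -0.0, 25.2]
wrist_force: [-0.1, -0.6, 1.7]
opening: 0.0003
```

```bash
python3 -m inch '[[0,0,0.001,0,0,0,1],[0,0,0.002,0,0,0,1],[0,0,0.002,0,0,0,1]]'
for i in 1 2; do python3 -m inch '[[0,0,0.0005,0,0,0,1],[0,0,0.001,0,0,0,1],[0,0,0.001,0,0,0,1]]';done
```

```text
time: 10.4
ee_pos: [0.5124, -0.2645, 0.0103]
tcp_rot: [180.0, -0.0, 25.2]
wrist_force: [-0.4, 0.4, 3.1]
opening: 0.0002
time: 10.65
ee_pos: [0.5124, -0.2645, 0.0094]
tcp_rot: [180.0, -0.0, 25.2]
wrist_force: [-0.0, 0.6, 2.5]
opening: -0.0002
time: 10.9
ee_pos: [0.5124, -0.2645, 0.0086]
tcp_rot: [180.0, -0.0, 25.2]
wrist_force: [-1.3, 0.1, 4.6]
opening: 0.0002
```

```bash
for i in 1 2; do python3 -m inch '[[0,0,0.0005,0,0,0,1],[0,0,0.001,0,0,0,1],[0,0,0.001,0,0,0,1]]';done
```

```text
time: 11.15
ee_pos: [0.5125, -0.2645, 0.0084]
tcp_rot: [180.0, -0.0, 25.2]
wrist_force: [-3.7, 2.5, 11.7]
opening: -0.0004
time: 11.4
ee_pos: [0.5125, -0.2646, 0.0083]
tcp_rot: [179.9, -0.1, 25.2]
wrist_force: [-6.4, 3.0, 18.0]
opening: -0.0003
```

Solid stop at ee z = 0.0083 with 18 N, so the key is fully down. Retracting straight up, then checking.

```bash
python3 -m inch '[[0,0,-0.004,0,0,0,1],[0,0,-0.01,0,0,0,1],[0,0,-0.03,0,0,0,1],[0,0,-0.06,0,0,0,1],[0,0,-0.09,0,0,0,1],[0,0,-0.12,0,0,0,1],[0,0,-0.15,0,0,0,1],[0,0,-0.17,0,0,0,1],[0,0,-0.17,0,0,0,1],[0,0,-0.17,0,0,0,1]]'
python3 look.py pics/w6.png
python3 - <<'E'
from h import *
D=np.load('w.npz'); o=telemetry.get_obs(); cam=pose('wrist',o); P=cloud(D['d'],cam); im=D['im']
Z=P[:,:,2]; m=((Z>.036)&(Z<.06)&(P[:,:,0]>.45)&(P[:,:,0]<.6)&(P[:,:,1]<-.12)&(im.max(2)<170)).astype(np.uint8)
k,l,s,c=cv2.connectedComponentsWithStats(m)
for j in range(1,k):
    if s[j,4]>80:
        q=P[l==j]; print('key',c[j].round(1),s[j,4],np.percentile(q[:,2],90).round(4))
a,_=optics.camera('top'); b=np.load('top0.npz')['im']; cv2.imwrite('pics/t6.png',a[:,:,::-1])
df=cv2.absdiff(a,b).max(2)>50
print('top diff boxes',[list(s) for s in cv2.connectedComponentsWithStats(df.astype(np.uint8))[2][1:] if s[4]>15])
print('purple tops (side)'); im,d=optics.camera('side'); S=pose('side'); P=cloud(d,S)
m=cv2.inRange(cv2.cvtColor(im,cv2.COLOR_RGB2HSV),(120,50,30),(165,255,255)); k,l,s,c=cv2.connectedComponentsWithStats(m)
for j in range(1,k):
    if s[j,4]>25: print(c[j].round(1),np.percentile(P[l==j][:,2],98).round(4))
cv2.imwrite('pics/s6.png',im[:,:,::-1])
E
```

```text
time: 12.23
ee_pos: [0.5129, -0.2647, 0.1771]
tcp_rot: [179.9, -0.1, 25.2]
wrist_force: [0.5, -0.6, -0.2]
opening: -0.0001
12.2333 [ 0.5129 -0.2647  0.1771] [ 1.7992e+02 -6.0000e-02  2.5200e+01] [ 0.48 -0.63 -0.22] -5.95795552204164e-05
[ 3.4 28.2] [  0  16   9  23 162] ztop 0.0922 top centre [ 0.5444 -0.0382  0.0908] [0.0121 0.0056 0.005 ]
[42.6 62.7] [ 19  48  45  29 881] ztop 0.1092 top centre [ 0.5356 -0.0751  0.1076] [0.0165 0.0168 0.0048]
tcp px [[276.86644282 245.3507358 ]] proj tube [[-56.6930033   17.81311194]]
key [457.8 170.6] 204 0.0578
key [276.1 184.6] 2054 0.0502
key [323.3 190.3] 686 0.0489
key [354.9 193.9] 669 0.0491
top diff boxes [[np.int32(349), np.int32(146), np.int32(53), np.int32(88), np.int32(939)], [np.int32(391), np.int32(149), np.int32(61), np.int32(77), np.int32(1021)], [np.int32(436), np.int32(181), np.int32(13), np.int32(26), np.int32(62)], [np.int32(176), np.int32(224), np.int32(384), np.int32(196), np.int32(16589)], [np.int32(520), np.int32(328), np.int32(40), np.int32(45), np.int32(186)], [np.int32(213), np.int32(372), np.int32(23), np.int32(48), np.int32(154)], [np.int32(438), np.int32(374), np.int32(85), np.int32(46), np.int32(170)], [np.int32(325), np.int32(412), np.int32(11), np.int32(8), np.int32(64)]]
purple tops (side)
[264.8 195.7] 0.3252
[172.4 198. ] 0.4308
[290.9 199.5] 0.1088
[256.1 206.2] 0.1094
[282.5 209.7] 0.1097
[246.7 217. ] 0.1088
[274.1 220.3] 0.1094
[265. 232.] 0.1098
```

View pics/s6.png

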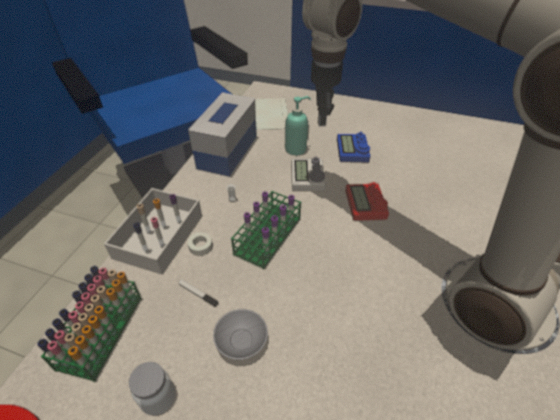

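The side view shows everything in place: the rack caps are level (pressed one now at 282,210), the timer is at (308,172), loose things are unmoved and the arm is clear. The keys read 50.2, 48.9 and 49.1 mm, so all are up.

```bash
python3 -c "
from workcell import order; print(order.job_done())"
```

```text
the job is handed in; nothing more can be done
None
```

I pressed the proud tube home, then pressed the white timer's large key fully down and let it come back up. I handed the job in at about 12.4 s on the robot's clock; it gave no verdict.

- **Tube:** it was the third in the near row, about 15 mm proud. I pressed it to a solid stop at about 11.5 N. Afterwards its cap read 109 mm, the same as the other six.
- **Key:** it reached its stop at 18 N after about 5 mm of travel. After release the large key's top read 50.2 mm, the same as before, and the two small keys read about 49 mm, level with the large one.
- **Everything else:** in the last side view the loose things were where they began by eye, and the arm was clear of everything. The comparison of top views before and after showed only the arm and its shadow.

**Disagreements:**
- The shut fingertips actually end about 38 mm short of the stated TCP. My first press to the nominal height stopped short of the cap; I saw this in the wrist and side views and finished the press by force.
- In the last side view, the depth readings for two purple patches, one of them a rack cap, gave impossible heights (325 and 431 mm). Their pixel positions had not changed, so I took these to be stray edge pixels. The wrist view taken after the tube press had that rack cap at about 109 mm.

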